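Open the bench dust damper with its folding crank

ROBOT

A 7-joint arm with a two-finger parallel gripper is mounted at the origin on the work surface. World frame = base frame: x ahead of the robot, y to its left, z up, the work surface at z = 0. Lengths are in m, angles in rad, forces in N, time in s.
With the tool pointing down it reaches from about 0.425 to 0.925 m from the base axis. Payload 6.8 kg.
Tool frame: the origin (TCP) lies on the mounting face of the last link; the fingertips stand 173 mm ahead of it and the grasp point (between the pads) lies 155 mm ahead of it; z points along the fingers, y is the line along which they close (so a half turn about z gives the same grasp; the last joint's range is limited). The gripper opens to 85 mm and grips with 20 to 120 N. Pads are 22 mm wide; open, the fingers measure 114 mm over their backs; the gripper's body (76 mm by 85 mm) begins 54 mm behind the grasp point. The pads swing forward as they close: fully open they stand 13 mm farther back than shut.
Start: joints at [-1.294, 0.477, 0.022, 1.555, -0.011, 1.109, -0.083], TCP at [0.253, 0.626, 0.405] pointing down, gripper open.
Joint ranges: [-2.96, 2.96], [-0.34, 2.1], [-1.41, 1.46], [0.24, 2.44], [-1.37, 4.51], [0.17, 1.92], [-2.96, 2.96]. Speed limits (rad/s): [2.39, 2.39, 3.14, 3.14, 3.14, 3.14, 3.14].

INTERFACE

Orientations are given as a unit quaternion [w, x, y, z].
In Python, from station import bot gives the robot as it stands. The module is installed in compiled form; this text tells all that it offers.
- The arm moves only by the shell command python3 -m pendant 'ROWS' [FORCE]. ROWS is JSON, a list of rows, each a list of 5 numbers: the finger opening in m, from 0 to 0.0854, then the shift along the tool's x, y, z in m, then the turn about the tool's z in degrees. In form: [[jaw, x, y, z, yaw], ...]. A call has 1 to 12 rows; each row shifts and turns the commanded pose from where the row before left it, along the tool's axes as they then stand; what a row does not reach is not made up. A row lasts 1/12 s, in which the tool goes at most 41.7 mm and 7.16 degrees, less where a joint would pass 70% of its speed; a pose out of reach is approached as far as the arm can. A call with a gripper value outside its range is refused whole. The fingers move at their own pace and stop on an object; FORCE is the grip in N (left out, the last holds). Time passes only in rows, so rows that do not move let the fingers close. It gives the time, the measured TCP pose, the force, the opening and the grip force at its end, in the units of the state.
- bot.get_obs(): the state, without advancing time (a new reading comes with each control period).
- bot.read_camera(name): name is "scene" or "top" or "wrist"; returns (picture, depth): 400x640x3 uint8, blue, green, red; 400x640 float32, m along the optical axis (not along the pixel's ray), 0 where there is no reading.
- bot.camera_model(name): a dict with "intrinsics" (3x3 intrinsics, pixels), "R" (3x3) and "t" (3): a world point X has camera coordinates R X + t. Camera axes: x right, y down, z forward; pixel columns grow to the right and rows downward; lengths in m; the calibration is good to about 2 mm. The wrist camera is an equidistant fisheye: a pixel r from the principal point sees the ray r / f radians off the axis. A picture is of the moment at which its call begins: read the wrist's pose just before it. camera_model takes no time and is no camera call; for the wrist camera it gives the pose at the moment of the call.
- bot.hand_in(): hands the job in; it is judged then, once.
Trained networks look in the newest picture that a camera, given by its name, has taken for a name from the list of things; names that differ only in an ending like _2 or _b are one class to them, and where a whole thing is asked for, a point or a joint stands for the part that bears it (a point fixed in the world has none). Each returns a list of dicts, best first, with "score" (0 to 1); they miss things now and then, are a little off and sometimes report something else, mostly with a low value. They report only what shows in the picture. A call takes as long as a camera call.
- bot.boxes_of(name, camera): "at" ([column, row] in pixels, amid what is visible of it).
- bot.trace(name, camera): "mask" (400x640 bool, what is visible of it) and "at" ([column, row] in pixels, amid what is visible of it).
- bot.pinpoint(name, camera): "at" ([column, row] in pixels: a listed point, or the origin of a listed thing).
The state is a dict: "t": time; "q": joint angles; "joint_vel": joint speeds; "joint_torque": joint torques, N m; "eef_pos": TCP position; "tool_rot": TCP orientation; "contact_force": force on the tool from outside, world axes, zero at the start; "torque": the same for the moment, N m; "gripper_width": opening from 0.0 (shut) to 1.0 (fully open); "grasp_force": force on a finger pad.
Only numpy, scipy, OpenCV 4.12 (cv2) and the standard library are available. Lean on these libraries where they do the work, as an engineer would, in place of code of your own. Each camera call takes 0.05 s, during which the arm holds its last target. There are 200 camera calls.

TASK

The dust extraction at the fossil bench has two crank-wheel dampers; open the one whose duct ends in the flared hood facing the fossil, not the one with the blanked-off duct, whose crank must stay as it is. First swing the folded crank handle up until it snaps in upright, and only then crank the wheel anticlockwise (seen from above) by that handle until the damper is fully open, with the pointer tongue in line with the duct. Leave the handle latched upright and let go.

Things in the scene. Friction and masses are not known exactly. Their poses are not given: they have to be found in the camera images.
- hub (a point): Centre of the flat top face (127 mm above the bench) of the level handwheel of the damper to open, the one with the flared hood: aluminium disc 132 mm across, 12 thick, on a grey box 140 x 140 x 100 mm. A dark pointer tongue reaches 94 mm from the axis. Axes turn with the wheel: z up, x towards tongue and handle hinge. Duct, 70 mm across, leaves the box away from the robot.
- wheel (a joint): Angle of that wheel, rad, growing anticlockwise seen from above. 0: closed, tongue square across the duct, to the robot's right; 1.57: fully open, tongue in line with the duct, pointing to the hood; stop at 1.62. Starts between 0 and 0.45. Stays where left; takes about 0.25 N m (5 N at the handle).
- handle (a joint): Its folding handle, rad: 0 flat, 1.57 upright on its stop; past about 1.0 a spring snaps it upright and latches it there (0.035 N m), below it falls back; lifts with 1 N. Black round bar, 18 mm diameter, end 75 mm from the hinge (12 mm neck). In hub axes: hinge along y at x 50, z 26 mm, lugs 28 mm wide, 36 high. Flat: level at z 26 mm back over the centre to x -25. Upright: at x 50, top z 101 mm.
- other_handle_mid (a point): Middle of the identical folded handle, 35 mm from its hinge and 153 mm above the bench, on the other damper (same box and wheel, but its duct ends in a flat blank flange with bolts). Must stay as it is.

How it is judged:
By the outcome, as a careful person would: the job done as asked, in the order asked, and still so for the second after the job is handed in, with the robot touching nothing.
It also fails if it takes over 40 s, if anything falls off the work surface, if the arm or the gripper's body presses on something with over 40 N, if the wrist force passes 120 N, or if a joint passes its speed limit or range.

## Working session

There is one attempt and no reset: what is moved stays moved. The work goes in short steps, Python scripts to look and compute and a shell command to move; the robot and the scene stay as the last step left them, time stands still between calls to the robot, and variables do not carry over. Pictures are saved under pics/ and viewed, at most 10 in all, crops included, and the job is handed in when it is done.

```bash
mkdir -p pics; cat > h.py <<'E'
import numpy as np, cv2
from station import bot
def ray(cam,px,m=None):
    m=m or bot.camera_model(cam);K=np.array(m["intrinsics"]);R=np.array(m["R"]);t=np.array(m["t"])
    x=(px[0]-K[0,2])/K[0,0];y=(px[1]-K[1,2])/K[1,1]
    if cam=="wrist":
        r=np.hypot(x,y);d=np.array([x/r*np.sin(r),y/r*np.sin(r),np.cos(r)]) if r>1e-9 else np.array([0,0,1.])
    else: d=np.array([x,y,1.])
    return -R.T@t, R.T@d
def at_z(cam,px,z,m=None):
    c,d=ray(cam,px,m);return c+d*(z-c[2])/d[2]
def by_depth(cam,px,dep,m=None):
    c,d=ray(cam,px,m);dd=d/(1 if cam!="wrist" else 1)
    m=m or bot.camera_model(cam)
    zc=(np.array(m["R"])@d)[2];return c+d/zc*dep
E
python3 - <<'E'
from h import *
np.set_printoptions(precision=4,suppress=True)
o=bot.get_obs();print({k:np.round(o[k],4) for k in ("t","eef_pos","tool_rot","contact_force","gripper_width")})
P=[]
for c in ("scene","top"):
    p,d=bot.read_camera(c);cv2.imwrite(f"pics/{c}0.png",p)
    for n,z in (("hub",.127),("other_handle_mid",.153)):
        for r in bot.pinpoint(n,c)[:3]:
            u,v=map(int,np.round(r["at"]));print(c,n,round(r["score"],2),np.round(r["at"],1),at_z(c,r["at"],z),by_depth(c,r["at"],d[v,u]))
    for n in ("handle","wheel"):
        for r in bot.boxes_of(n,c)[:3]: print(c,n,round(r["score"],2),np.round(r["at"],1),at_z(c,r["at"],.153))
E
```

```text
{'t': np.float64(0.0), 'eef_pos': array([0.2533, 0.6254, 0.4037]), 'tool_rot': array([-0.0001,  0.1912,  0.9815, -0.0009]), 'contact_force': array([-0.8992,  0.3115, -0.5055]), 'gripper_width': np.float64(0.9955)}
scene hub 0.9 [221.7 193.5] [ 0.6059 -0.2113  0.127 ] [ 0.6091 -0.2069  0.1356]
scene other_handle_mid 0.63 [437.4 312.2] [0.6128 0.2448 0.153 ] [0.6161 0.2441 0.1621]
scene handle 0.72 [218.8 183.6] [ 0.6007 -0.2161  0.153 ]
scene wheel 0.78 [225.6 193.5] [ 0.6116 -0.1916  0.153 ]
top hub 0.68 [381.1 180.5] [ 0.5945 -0.2025  0.127 ] [ 0.5866 -0.1973  0.159 ]
top other_handle_mid 0.54 [194.8 184.5] [0.617  0.2408 0.153 ] [0.614  0.2383 0.1638]
top handle 0.65 [384.9 175.8] [ 0.5987 -0.2086  0.153 ]
top handle 0.29 [383.4 178.1] [ 0.5934 -0.2044  0.153 ]
top wheel 0.66 [382.5 176.4] [ 0.5977 -0.2028  0.153 ]
```

View pics/scene0.png

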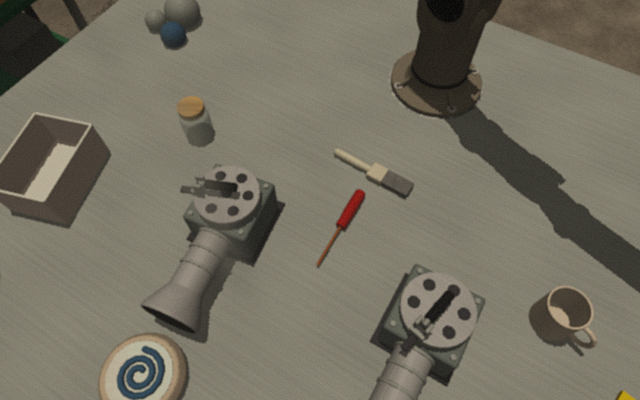

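View pics/top0.png

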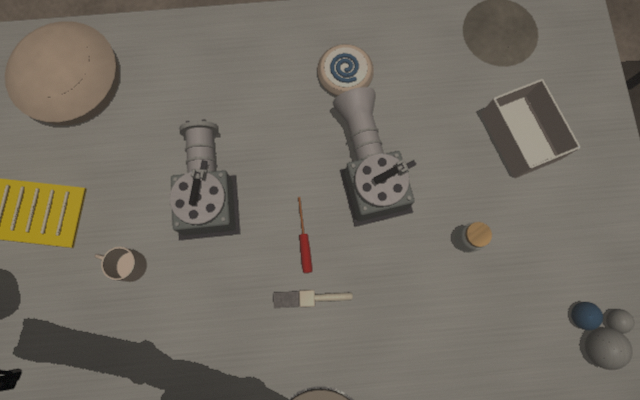

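The scene shows the flared-hood damper with its hub at (222,193) in scene and (381,180) in top. Its tongue points right, at (413,163) in top. The blanked damper is at (437,312) in scene and (195,185) in top, and the networks agree on both. I'll move the wrist camera over the hood damper next.

```bash
python3 -m pendant '[[0.085,-0.028,-0.028,0,0],[0.085,-0.028,-0.028,0,0],[0.085,-0.028,-0.028,0,0],[0.085,-0.028,-0.028,0,0],[0.085,-0.028,-0.028,0,0],[0.085,-0.028,-0.028,0,0],[0.085,-0.028,-0.028,0,0],[0.085,-0.028,-0.028,0,0]]' 20
python3 -c "
from h import *
print(bot.get_obs()['q'])"
```

```text
t: 1.17
eef_pos: [0.3773, 0.332, 0.405]
tool_rot: [0.0, 0.191, 0.982, 0.0]
contact_force: [0.9, -0.4, 0.7]
gripper_width: 0.992
grasp_force: 0.0
[-0.9466114   0.19081194  0.11517345  1.96681739 -0.02633528  0.98458287
  0.36705269]
```

```bash
python3 -m pendant '[[0.085,-0.029,-0.0295,0,0],[0.085,-0.029,-0.0295,0,0],[0.085,-0.029,-0.0295,0,0],[0.085,-0.029,-0.0295,0,0],[0.085,-0.029,-0.0295,0,0],[0.085,-0.029,-0.0295,0,0],[0.085,-0.029,-0.0295,0,0],[0.085,-0.029,-0.0295,0,0],[0.085,-0.029,-0.0295,0,0],[0.085,-0.029,-0.0295,0,0],[0.085,-0.029,-0.0295,0,0],[0.085,0,0,0,0]]'
cat > look.py <<'E'
import sys
from h import *
np.set_printoptions(precision=4,suppress=True)
m=bot.camera_model("wrist");p,d=bot.read_camera("wrist");cv2.imwrite(f"pics/{sys.argv[1]}.png",p)
o=bot.get_obs();print(o["t"],o["eef_pos"],o["tool_rot"],o["q"])
c,_=ray("wrist",(320,200),m);print("cam",c)
for r in bot.pinpoint("hub","wrist")[:2]: print("hub",r["score"],r["at"],at_z("wrist",r["at"],.127,m)); 
for n in ("handle","wheel"):
    for r in bot.trace(n,"wrist")[:1]:
        v,u=np.nonzero(r["mask"]);print(n,r["score"],r["at"],len(u),u.min(),u.max(),v.min(),v.max())
        np.savez(f"{n}_{sys.argv[1]}.npz",mask=r["mask"],d=d,**m)
        w=np.array([by_depth("wrist",(a,b),d[b,a],m) for a,b in zip(u,v) if d[b,a]>0]);
        if len(w): print(" z pct",np.percentile(w[:,2],[5,25,50,75,95]))
        for lo,hi in ((.12,.133),(.145,.157),(.157,.17)):
            s=w[(w[:,2]>lo)&(w[:,2]<hi)] if len(w) else w
            if len(s)>10:
                cc,sz,a=cv2.minAreaRect(s[:,:2].astype(np.float32)*1000);print(" ",lo,len(s),s.mean(0),cc,sz,a)
E
python3 look.py w1
```

```text
t: 2.17
eef_pos: [0.5518, -0.0952, 0.4055]
tool_rot: [0.002, 0.196, 0.981, -0.002]
contact_force: [-0.9, 0.1, 0.4]
gripper_width: 0.995
grasp_force: 0.0
2.2167 [ 0.5512 -0.0915  0.405 ] [ 0.0008  0.1952  0.9808 -0.0011] [-0.2938  0.2982  0.4266  1.8604 -0.1412  1.0114  1.369 ]
cam [ 0.4898 -0.0699  0.3753]
hub 0.93 [234.4, 280.3] [ 0.5995 -0.2054  0.127 ]
handle 0.7 [233.6, 289.6] 536 222 251 273 312
 z pct [0.1492 0.1574 0.1608 0.1623 0.1633]
  0.12 14 [ 0.6159 -0.2122  0.128 ] (614.0164794921875, -209.5740966796875) (12.23190975189209, 49.598968505859375) 47.12373352050781
  0.145 113 [ 0.59   -0.1832  0.1529] (602.0845947265625, -193.46058654785156) (15.896164894104004, 39.77781677246094) 50.95301818847656
  0.157 405 [ 0.596  -0.1924  0.1613] (600.9703369140625, -195.45179748535156) (14.821434020996094, 38.281394958496094) 43.09516906738281
wheel 0.62 [251.9, 265.8] 8769 174 303 214 332
 z pct [0.1263 0.1276 0.1281 0.1286 0.1561]
  0.12 8159 [ 0.5935 -0.1849  0.1279] (596.420166015625, -195.88722229003906) (129.05838012695312, 112.76250457763672) 20.70877456665039
  0.145 111 [ 0.5901 -0.1831  0.1528] (602.1773071289062, -193.473876953125) (15.494279861450195, 39.81448745727539) 50.23454666137695
  0.157 420 [ 0.5962 -0.1928  0.1613] (601.9034423828125, -197.01100158691406) (14.881653785705566, 41.67202377319336) 41.82196807861328
```

View pics/w1.png

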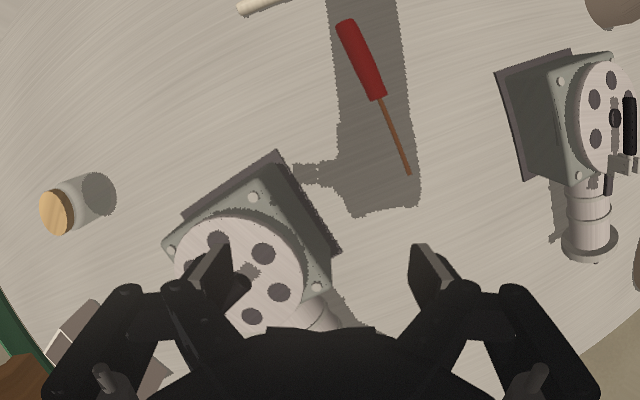

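Wrist picture: the hood damper's wheel is at about (250,275), partly hidden by a finger. The blanked damper is at the right edge, around (610,110). I'll shift and turn so the wheel sits under the camera.

```bash
python3 -m pendant '[[0.085,-0.027,-0.023,0,0],[0.085,-0.027,-0.023,0,0],[0.085,-0.027,-0.023,0,0],[0.085,-0.027,-0.023,0,0],[0.085,-0.027,-0.023,0,0],[0.085,0,0,0,6.5],[0.085,0,0,0,6.5],[0.085,0,0,0,6.5],[0.085,0,0,0,6.5],[0.085,0,0,0,6.5],[0.085,0,0,0,6.5],[0.085,0,0,0,0]]'
python3 look.py w2
```

```text
t: 3.37
eef_pos: [0.6333, -0.2412, 0.4044]
tool_rot: [-0.001, 0.508, 0.861, 0.0]
contact_force: [0.7, -0.3, 1.1]
gripper_width: 0.994
grasp_force: 0.0
3.4167 [ 0.6333 -0.2415  0.4044] [-0.0004  0.5057  0.8627  0.0003] [-0.1383  0.5411  0.6083  1.5782 -0.3326  1.1283  1.0575]
cam [ 0.6009 -0.1825  0.3745]
hub 0.56 [302.6, 137.4] [ 0.5982 -0.2061  0.127 ]
handle 0.66 [301.1, 155.1] 2492 288 319 105 212
 z pct [0.1555 0.1588 0.161  0.1622 0.1631]
  0.12 15 [ 0.6121 -0.2299  0.1282] (604.6694946289062, -218.70468139648438) (19.762361526489258, 79.2083969116211) 23.485645294189453
  0.145 238 [ 0.6081 -0.221   0.1555] (606.027587890625, -218.7433319091797) (18.585294723510742, 77.47557067871094) 23.40850257873535
  0.157 2226 [ 0.6041 -0.2139  0.1609] (605.525390625, -217.54270935058594) (17.025177001953125, 77.65016174316406) 23.511682510375977
wheel 0.91 [305.2, 140.0] 20776 226 387 56 245
 z pct [0.1265 0.1275 0.1281 0.1289 0.1622]
  0.12 17173 [ 0.5993 -0.2014  0.1279] (604.2010498046875, -206.746337890625) (130.77340698242188, 140.05734252929688) 64.16645812988281
  0.145 334 [ 0.61   -0.2262  0.1543] (604.735107421875, -220.09375) (26.757980346679688, 80.20939636230469) 27.49681854248047
  0.157 2710 [ 0.6067 -0.2202  0.1613] (604.6597290039062, -221.30433654785156) (28.244735717773438, 83.29378509521484) 27.432165145874023
```

View pics/w2.png

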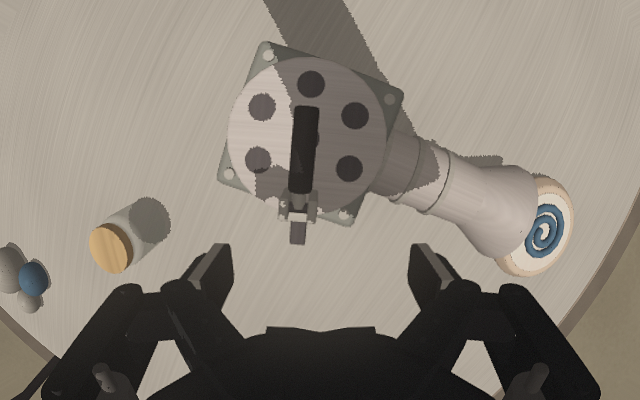

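The wheel shows clearly here: hub at about (303,137), folded bar from (305,108) to (300,195), tongue at (298,235), duct leading to the hood at (510,215). I'll refine the wheel centre and the duct direction.

```bash
python3 - <<'E'
from h import *
from scipy.optimize import least_squares
f=np.load("wheel_w2.npz");m={k:f[k] for k in("intrinsics","R","t")};d=f["d"]
W=np.full((400,640,3),np.nan)
for v in range(400):
    for u in range(640):
        if d[v,u]>0: W[v,u]=by_depth("wrist",(u,v),d[v,u],m)
np.save("W2.npy",W)
z=W[...,2];near=np.hypot(W[...,0]-.6,W[...,1]+.206)
s=W[(z>.122)&(z<.134)&(near<.08)]
# edge: furthest points per azimuth
cx=np.array([.6,-.206])
for _ in range(4):
    r=s[:,:2]-cx;a=np.arctan2(r[:,1],r[:,0]);n=np.hypot(*r.T)
    E=[s[(i:=np.nonzero((a>b)&(a<=b+.1))[0])[np.argsort(n[i])[-3]],:2] for b in np.arange(-3.1,3.1,.1) if ((a>b)&(a<=b+.1)).sum()>5 and not(-1.5<b<-.75)]
    E=np.array(E);q=least_squares(lambda p:np.hypot(*(E-p[:2]).T)-p[2],[*cx,.066],loss="soft_l1",f_scale=.001).x;cx=q[:2]
print("circle",q)
b=W[(z>.09)&(z<.108)&(near<.11)];print("box",cv2.minAreaRect(b[:,:2].astype(np.float32)*1000))
c=W[(z>.04)&(z<.2)&(near>.11)&(near<.17)&(W[...,0]>.64)&(W[...,1]>-.25)]
print("duct",len(c),c.mean(0),np.degrees(np.arctan2(*(c.mean(0)[:2]-cx)[::-1])))
t=W[(near>.075)&(near<.098)&(z>.115)];print("tongue",t.mean(0),np.degrees(np.arctan2(*(t.mean(0)[:2]-cx)[::-1])))
g=W[(z>.155)&(z<.166)&(near<.045)];print("bar",cv2.fitLine((g[:,:2]*1000).astype(np.float32),cv2.DIST_L2,0,.01,.01).T)
E
```

```text
circle [ 0.60007884 -0.20477424  0.06495251]
box ((619.6073608398438, -202.00404357910156), (179.81976318359375, 140.52886962890625), 8.717629432678223)
duct 3482 [ 0.73525009 -0.18176559  0.08947888] 9.660212583724945
tongue [ 0.67657767 -0.21422669  0.30594021] -7.0439571230796405
bar [[ 3.9390123e-01 -9.1915280e-01  6.0408295e+02 -2.1385555e+02]]
```

```bash
cat > rel.py <<'E'
from h import *
from scipy.spatial.transform import Rotation as Ro
o=bot.get_obs();w,x,y,z=o["tool_rot"];R=Ro.from_quat([x,y,z,w]).as_matrix()
H=np.array([.600,-.205,.127]);np.set_printoptions(precision=4,suppress=True)
g=np.array(o["eef_pos"])+R@[0,0,.155]
az=np.degrees(np.arctan2(-R[1,0],-R[0,0]));
r=(g-H);print("t",o["t"],"grasp-hub",r,"polar",np.hypot(*r[:2]),np.degrees(np.arctan2(r[1],r[0])),"tool -x az",az)
print("in tool axes, to hub:",R.T@(H-g),"F",o["contact_force"],"w",o["gripper_width"]*.0854,o["grasp_force"],"q7",o["q"][6])
E
python3 -m pendant '[[0.06,0,0,0,6],[0.06,0.02,-0.0055,0.01,0],[0.06,0.02,-0.0055,0.015,0],[0.06,0.0187,-0.0052,0.015,0],[0.06,0,0,0,0]]'; python3 rel.py
```

```text
t: 3.98
eef_pos: [0.5927, -0.1923, 0.3615]
tool_rot: [-0.004, 0.55, 0.835, 0.0]
contact_force: [-0.4, 0.8, -1.1]
gripper_width: 0.706
grasp_force: 0.0
t 3.9833 grasp-hub [-0.0082  0.0134  0.0795] polar 0.015710363732438424 121.65561166945812 tool -x az -66.76022351610393
in tool axes, to hub: [-0.0161  0.0026  0.0794] F [-0.3628  0.8164 -1.1362] w 0.06032677038072751 0.0 q7 0.9218495722769161
```

```bash
python3 -m pendant '[[0.06,-0.002,0.001,0.02,0],[0.06,-0.001,0.001,0.02,0],[0.06,0,0,0.013,0],[0.06,0,0,0,0]]'; python3 rel.py; python3 look.py w3 | head -4; python3 rel.py
```

```text
t: 4.32
eef_pos: [0.5973, -0.1976, 0.3091]
tool_rot: [-0.002, 0.552, 0.834, -0.001]
contact_force: [-0.4, 0.3, -0.2]
gripper_width: 0.706
grasp_force: 0.0
t 4.3167 grasp-hub [-0.0034  0.0075  0.0271] polar 0.008266556494014646 114.26014860073592 tool -x az -66.97600217911834
in tool axes, to hub: [-0.0083  0.0003  0.0271] F [-0.3582  0.2711 -0.1786] w 0.06032828633250325 0.0 q7 0.9597210646696285
4.3667 [ 0.5977 -0.1981  0.3107] [-0.0012  0.552   0.8338 -0.0005] [-0.2025  0.5659  0.5914  1.7825 -0.3868  0.9138  0.959 ]
cam [ 0.5711 -0.1359  0.2794]
handle 0.74 [319.8, 276.0] 3895 299 340 227 331
 z pct [0.1544 0.1591 0.1612 0.1622 0.1631]
t 4.5167 grasp-hub [-0.0014  0.0063  0.0309] polar 0.006470770953428218 102.45962185013177 tool -x az -67.04977827793577
in tool axes, to hub: [-0.0063 -0.0012  0.0309] F [-0.3146 -0.7585  0.395 ] w 0.05967937145665743 0.0 q7 0.9585407360937745
```

View pics/w3.png

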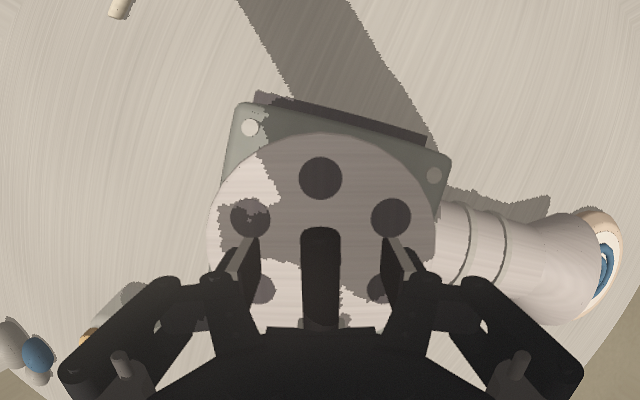

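Bar centred between the fingers: bar at column 320, pads at columns 240 and 400. Next I'll move a little further out along the bar and close.

```bash
python3 -m pendant '[[0.06,0.005,0,0.002,0],[0.03,0,0,0,0],[0.012,0,0,0,0],[0.012,0,0,0,0],[0.012,0,0,0,0]]' 20; python3 rel.py
```

```text
t: 4.93
eef_pos: [0.5953, -0.1939, 0.3098]
tool_rot: [-0.001, 0.552, 0.834, -0.0]
contact_force: [-2.9, 2.2, 4.6]
gripper_width: 0.203
grasp_force: 22.0
t 4.9333 grasp-hub [-0.005   0.0111  0.0278] polar 0.012211677419684519 114.20911145491097 tool -x az -67.05740121035961
in tool axes, to hub: [-0.0122  0.0003  0.0278] F [-2.8715  2.1652  4.6424] w 0.01730798494981358 22.035610377788544 q7 0.9534475041645998
```

Gripped, 17 to 18 mm wide, at r = 62 mm. Now the lift arc, first to 50°.

```bash
python3 -m pendant '[[0.012,-0.001,0,-0.0108,0],[0.012,-0.0028,0,-0.0104,0],[0.012,-0.0046,0,-0.0098,0],[0.012,-0.0062,0,-0.0089,0],[0.012,-0.0076,0,-0.0076,0],[0.012,0,0,0,0]]' 20; python3 rel.py
```

```text
t: 5.43
eef_pos: [0.6045, -0.216, 0.3593]
tool_rot: [0.001, 0.553, 0.833, 0.0]
contact_force: [-5.8, 0.7, 2.5]
gripper_width: 0.198
grasp_force: 23.3
t 5.4333 grasp-hub [ 0.0047 -0.011   0.0773] polar 0.011995510281038041 -66.97195747135318 tool -x az -67.16513549447882
in tool axes, to hub: [ 0.0121 -0.0001  0.0773] F [-5.8213  0.6698  2.4877] w 0.01686975415282095 23.336663246154785 q7 0.9528020957333125
```

```bash
python3 -m pendant '[[0.012,-0.0089,-0.0005,-0.0062,0],[0.012,-0.0098,-0.0005,-0.0046,0],[0.012,-0.0104,0,-0.0028,0],[0.012,-0.009,0,-0.0005,0],[0.012,0,0,0,0]]' 20; python3 rel.py
```

```text
t: 5.85
eef_pos: [0.6194, -0.2513, 0.3722]
tool_rot: [0.001, 0.553, 0.833, 0.0]
contact_force: [-3.2, 0.9, 4.2]
gripper_width: 0.204
grasp_force: 23.9
t 5.85 grasp-hub [ 0.0198 -0.0465  0.0902] polar 0.05053547747347346 -66.95652256503661 tool -x az -67.1364761714114
in tool axes, to hub: [ 0.0507 -0.0003  0.0901] F [-3.1981  0.8579  4.2218] w 0.017397396865035875 23.866861760616302 q7 0.9948810933232436
```

```bash
python3 -m pendant '[[0.035,0,0,0,0],[0.035,0,0,0,0],[0.035,0,0,0,0]]' 20; python3 rel.py; python3 - <<'E'
from h import *
p,_=bot.read_camera("scene");q,_=bot.read_camera("wrist")
cv2.imwrite("pics/c4.png",np.hstack([cv2.resize(p[110:260,140:300],(400,375)),cv2.resize(q[130:,190:480],(400,375))]))
E
```

```text
t: 6.1
eef_pos: [0.6191, -0.2492, 0.3715]
tool_rot: [0.001, 0.552, 0.834, 0.0]
contact_force: [-0.0, -0.5, -0.3]
gripper_width: 0.408
grasp_force: 0.0
t 6.1 grasp-hub [ 0.0193 -0.0442  0.0895] polar 0.04828882645650814 -66.39162341227215 tool -x az -67.01689081437682
in tool axes, to hub: [ 0.0484 -0.0006  0.0895] F [-0.0309 -0.4909 -0.2621] w 0.03484179406124969 0.0 q7 0.993974329204444
```

View pics/c4.png

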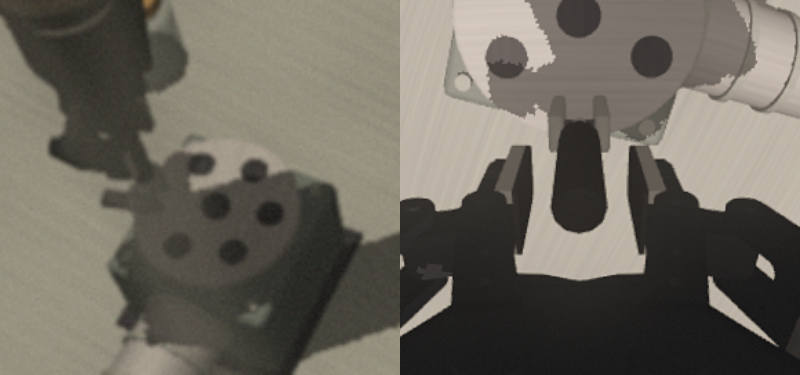

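The handle stands upright between the lugs and stays there with the pads clear. I'll lower 14 mm, regrip and crank.

```bash
python3 -m pendant '[[0.035,-0.002,0,0.014,0],[0.03,0,0,0,0],[0.012,0,0,0,0],[0.012,0,0,0,0]]' 25; python3 rel.py; python3 -m pendant '[[0.012,0.0003,0.006,0,-6.9],[0.012,0.0003,0.006,0,-6.9],[0.012,0.0004,0.006,0,-6.9],[0.012,0.0003,0.006,0,-6.9],[0.012,0.0004,0.006,0,-6.9],[0.012,0.0003,0.006,0,-6.9],[0.012,0,0,0,0]]'; python3 rel.py
```

```text
t: 6.53
eef_pos: [0.6192, -0.2508, 0.3561]
tool_rot: [-0.001, 0.552, 0.834, -0.0]
contact_force: [1.5, -0.3, -6.8]
gripper_width: 0.204
grasp_force: 25.8
t 6.5333 grasp-hub [ 0.0189 -0.0457  0.0741] polar 0.049493108951248456 -67.54144371630652 tool -x az -67.04534966841348
in tool axes, to hub: [0.0494 0.0005 0.0741] F [ 1.4676 -0.2531 -6.8244] w 0.017418710622673233 25.765331089496613 q7 1.003842833362228
t: 7.12
eef_pos: [0.6451, -0.2263, 0.3561]
tool_rot: [-0.001, 0.219, 0.976, 0.0]
contact_force: [3.1, 0.4, -10.0]
gripper_width: 0.203
grasp_force: 25.5
t 7.1167 grasp-hub [ 0.0448 -0.0213  0.0741] polar 0.04962493829925131 -25.363993433334436 tool -x az -25.35730076696078
in tool axes, to hub: [0.0495 0.     0.0742] F [  3.1464   0.3665 -10.0316] w 0.01737367444587937 25.52764981985092 q7 1.5855231994163046
```

```bash
python3 -m pendant '[[0.012,0.0003,0.006,0,-6.9],[0.012,0.0003,0.006,0,-6.9],[0.012,0.0004,0.006,0,-6.9],[0.012,0.0003,0.006,0,-6.9],[0.012,0.0003,0.0055,0,-6.2],[0.012,0,0,0,0]]'; python3 rel.py; python3 - <<'E'
from h import *
p,_=bot.read_camera("top");q,_=bot.read_camera("wrist")
cv2.imwrite("pics/c5.png",np.hstack([cv2.resize(p[70:230,300:460],(400,400)),cv2.resize(q[:,160:560],(400,400))]))
E
```

```text
t: 7.62
eef_pos: [0.6493, -0.198, 0.3561]
tool_rot: [-0.0, -0.072, 0.997, 0.0]
contact_force: [4.2, -1.3, -11.1]
gripper_width: 0.201
grasp_force: 25.4
t 7.6167 grasp-hub [0.0492 0.007  0.0741] polar 0.04970759070658213 8.06177859262721 tool -x az 8.201602032312827
in tool axes, to hub: [0.0496 0.0001 0.0742] F [  4.2065  -1.2761 -11.0849] w 0.017179443283162264 25.355843603610992 q7 2.0543255940347316
```

View pics/c5.png

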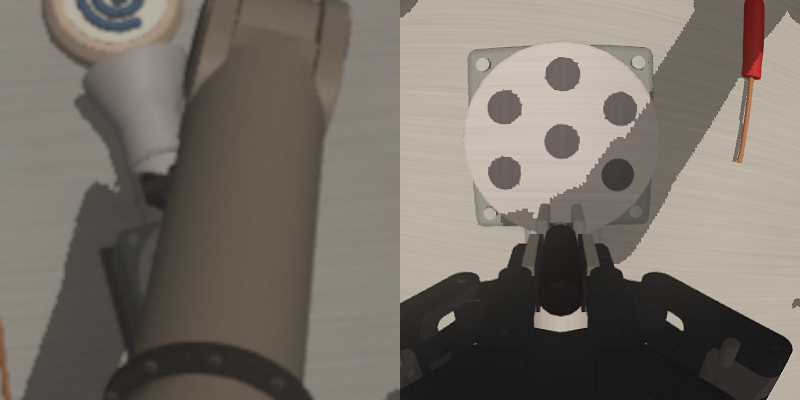

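The handle is upright in the grip and the box edges look almost square to the tool. I'll measure the box yaw from this view's depth.

```bash
python3 - <<'E'
from h import *
m=bot.camera_model("wrist");p,d=bot.read_camera("wrist")
W=np.array([by_depth("wrist",(u,v),d[v,u],m) for v in range(0,260) for u in range(160,480) if d[v,u]>0])
n=np.hypot(W[:,0]-.6,W[:,1]+.205)
for lo,hi in((.095,.106),(.09,.108)):
    b=W[(W[:,2]>lo)&(W[:,2]<hi)&(n<.105)];print(cv2.minAreaRect(b[:,:2].astype(np.float32)*1000))
# near-edge line fit (robot side) & side edges
W2=np.load("W2.npy").reshape(-1,3);n=np.hypot(W2[:,0]-.6,W2[:,1]+.205)
for S,nn in((W2,n),(W,np.hypot(W[:,0]-.6,W[:,1]+.205))):
    for th in (8.7,):
        c,s=np.cos(np.radians(th)),np.sin(np.radians(th));X=(S[:,0]-.6)*c+(S[:,1]+.205)*s;Y=-(S[:,0]-.6)*s+(S[:,1]+.205)*c
        k=(S[:,2]>.094)&(S[:,2]<.107)&(abs(X)<.08)&(abs(Y)<.08);X,Y=X[k],Y[k]
        for nm,A,B,sg in(("left",X,Y,1),("right",X,Y,-1),("near",Y,X,-1)):
            P=[(a+.0025,sg*np.sort((sg*B)[(A>=a)&(A<a+.005)])[-3:].mean()) for a in np.arange(-.06,.06,.005) if ((A>=a)&(A<a+.005)).sum()>8]
            P=[q for q in P if abs(abs(q[1])-.07)<.005]
            if len(P)>4:
                f=np.polyfit(*np.array(P).T,1);print(nm,len(P),"az",th+np.degrees(np.arctan(f[0]))*(1 if nm!="near" else -1),f[1])
E
```

```text
((600.0494384765625, -205.00735473632812), (139.9271240234375, 140.31137084960938), 8.826762199401855)
((604.2550659179688, -204.36563110351562), (149.28619384765625, 140.64317321777344), 8.672384262084961)
left 16 az 8.90631434206734 0.06940826285093701
right 13 az 10.520154573174377 -0.047893421169759004
near 23 az 11.069741351591151 -0.020043624915125877
left 13 az 9.008127135867236 0.06916124315262956
right 13 az 8.586747125545086 -0.06938930843547501
near 14 az 8.864582325741694 -0.0695353870978851
```

```bash
python3 -m pendant '[[0.012,0,0.0012,0,-1.2],[0.012,0,0,0,0]]'; python3 rel.py; python3 -m pendant '[[0.03,0,0,0,0],[0.04,0,0,0,0],[0.05,0,0,0,0],[0.05,0,0,-0.01,0],[0.05,0,0,-0.02,0],[0.05,0,0,-0.03,0],[0.05,0,0,-0.04,0],[0.05,0.03,0,-0.02,0],[0.05,0.04,0,0,0],[0.05,0,0,0,0]]'; python3 look.py w6|head -3; python3 - <<'E'
from h import *
p,_=bot.read_camera("scene");q=cv2.imread("pics/w6.png")
cv2.imwrite("pics/c6.png",np.hstack([cv2.resize(p[110:270,130:290],(400,400)),cv2.resize(q[:,160:560],(400,400))]))
E
```

```text
t: 7.93
eef_pos: [0.6491, -0.1973, 0.3562]
tool_rot: [-0.001, -0.081, 0.997, -0.0]
contact_force: [4.0, -2.5, -17.0]
gripper_width: 0.203
grasp_force: 24.9
t 7.9333 grasp-hub [0.0488 0.0076 0.0742] polar 0.04943733523473236 8.87424783276441 tool -x az 9.275872606903253
in tool axes, to hub: [0.0493 0.0004 0.0743] F [  4.0062  -2.5022 -16.9877] w 0.017363834308597167 24.85597461462021 q7 2.0699051550503627
t: 8.77
eef_pos: [0.5737, -0.2121, 0.4798]
tool_rot: [-0.001, -0.078, 0.997, -0.0]
contact_force: [-1.2, -1.5, -0.4]
gripper_width: 0.586
grasp_force: 0.0
8.8167 [ 0.5765 -0.2107  0.4796] [ 0.0004 -0.079   0.9969 -0.0001] [ 0.0053  0.3222  0.317   1.6355 -0.1063  1.2     2.0745]
cam [ 0.5071 -0.2234  0.45  ]
hub 0.86 [322.2, 203.1] [ 0.6022 -0.2065  0.127 ]
```

View pics/c6.png

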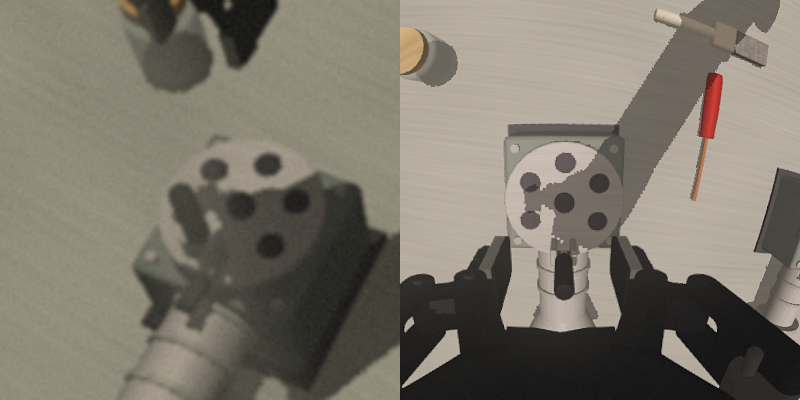

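The handle stands upright and the tongue lies along the duct, at (205,300) in the left crop. I'll check the angle with numbers before handing in.

```bash
python3 - <<'E'
from h import *
m=bot.camera_model("wrist");p,d=bot.read_camera("wrist")
W=np.array([by_depth("wrist",(u,v),d[v,u],m) for v in range(130,320) for u in range(240,420) if d[v,u]>0])
n=np.hypot(W[:,0]-.6,W[:,1]+.205)
for lo,hi in((.222,.235),(.17,.222)):
    b=W[(W[:,2]>lo)&(W[:,2]<hi)&(n<.08)];r=np.median(b,0)-[.6,-.205,0];print(len(b),r,np.hypot(*r[:2])*1e3,np.degrees(np.arctan2(r[1],r[0])))
# lower holes in wheel: angles about the hub (dark spots) mod 60
E
```

```text
350 [0.04723456 0.00641826 0.22853084] 47.668622142497085 7.7379908454806134
492 [0.04194118 0.00518862 0.19939555] 42.26091245222126 7.05233943072433
```

```bash
python3 -c "
from station import bot
print(bot.hand_in())"
```

```text
the job is handed in; nothing more can be done
None
```

I handed in the job: the hood damper's handle was latched upright first, then the wheel was cranked anticlockwise to fully open (tongue within about 1° of the duct line by my measurement). The arm has let go and is clear, and it never went near the other damper.

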